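# Shut the bobbin winder's cover and lock its quarter-turn stud

## Robot

A 6-joint arm with a two-finger parallel gripper is mounted at the origin on the work surface. World frame = base frame: x ahead of the robot, y to its left, z up, the work surface at z = 0. Lengths are in m, angles in degrees, forces in N, time in s.
With the tool pointing down it reaches from about 0.375 to 0.9 m from the base axis. Payload 3.1 kg.
Tool frame: the origin (TCP) lies midway between the tips of the shut fingers; the grasp point (between the pads) lies 19 mm behind it; y points along the fingers, z is the direction in which the jaws open and shut, and the axes are right-handed (so a half turn about y gives the same grasp; the last joint's range is limited). The gripper opens to 87 mm and grips with 3 to 60 N. Pads are 19 mm wide; open, the fingers measure 117 mm over their backs; the gripper's body (75 mm by 190 mm) begins 51 mm behind the grasp point.
Start: joints at [-81.331, 30.224, 82.088, -0, 67.689, -10.227], TCP at [0.202, -0.591, 0.223] pointing down, gripper open.
Joint ranges: [-176.69, 176.69], [-43.24, 126.21], [12.49, 139.97], [-82, 262], [0, 151.66], [-163.58, 163.58]. Speed limits (degrees/s): [159.86, 159.86, 180, 180, 180, 180].

## Interface

Orientations are given as a 3x3 rotation matrix whose columns are the frame's x, y, z axes.
In Python, from plant import ctrl gives the robot as it stands.
- The arm moves only by the tool apply_moves, never from a script. Its argument "rows" is a list of rows, each a list of 7 numbers: the turn, a rotation vector about the world's x, y, z in degrees, then the shift along the world's x, y, z in mm, then the finger opening in mm, from 0 to 87. In form: [[ax, ay, az, x, y, z, grip], ...]. A call has 1 to 20 rows; each row shifts and turns the commanded pose from where the row before left it; what a row does not reach is not made up. A row lasts 1/12 s, in which the tool goes at most 41.7 mm and 7.16 degrees, less where a joint would pass 70% of its speed; a pose out of reach is approached as far as the arm can. A call with a gripper value outside its range is refused whole. The fingers move at their own pace and stop on an object; the grip force is fixed at half the most. Time passes only in rows, so rows that do not move let the fingers close. It gives the time, the measured TCP pose, the force and the opening at its end, in the units of the state.
- ctrl.get_state(): the state, without advancing time (a new reading comes with each control period).
- ctrl.get_image(name): name is "side" or "top"; returns a dict with "img" (480x640x3 uint8, blue, green, red), "fx", "fy", "cx", "cy" (pixels), "dist" ([k1, k2, p1, p2, k3] as OpenCV has them; the pictures are not rectified), "camera_from_world" (4x4, takes a point from world to camera coordinates). Camera axes: x right, y down, z forward; pixel columns grow to the right and rows downward; lengths in m; the calibration is good to about 2 mm. A picture is of the moment at which its call begins. There is no depth.
- ctrl.finish_job(): hands the job in, once; it reports no verdict.
The state is a dict: "time_s": time; "qpos": joint angles; "joint_velocities": joint speeds; "joint_torque": joint torques, N m; "position": TCP position; "tcp_rot": TCP orientation; "force": force on the tool from outside, world axes, zero at the start; "wrist_torque": the same for the moment, N m; "width": finger opening in m.
Only numpy, scipy, OpenCV 4.12 (cv2) and the standard library are available. Lean on these libraries where they do the work, as an engineer would, in place of code of your own. Each camera call takes 0.05 s, during which the arm holds its last target.

## Task

The drive cover of the electric bobbin winder has been left open. Swing it fully shut, then push the sprung stud on it in until you feel it bottom, turn it clockwise about a quarter turn until it locks, without forcing it, and let go: it must stay in by itself. Leave the other things on the table where they are.

Things in the scene. Friction and masses are not known exactly. Their poses are not given: they have to be found in the camera images.
- winder: Bobbin winder fixed to the table: grey base 250 x 340 mm, 14 mm thick, cream drive box 190 (x) x 170 (y) mm, rim 90 mm above the table. Origin on the table under the centre of the drive box; x runs from the box's front (robot's side) to its hinge, y towards the spindle head (block beside the box), z up. The catch for the stud is inside the box.
- cover (a joint): Opening angle (rad) of the teal cover, 0 fully shut. A 5 mm plate, 192 x 172 mm; hinge line parallel to the winder's y at x = +95, z = 90 mm in its frame, front edge lifts. Shut, its top face is 95 mm above the table. Stiff hinge (0.6 N m of friction): it stays where it is left; some 4 N down at the front edge moves it.
- cover_edge (a point): Point on the cover's top face, 16 mm in from the front edge and 55 mm to the winder's -y side of the stud: a clear place to push the cover down. 175 mm from the hinge line along the cover, 5 mm above it. z is normal to the cover, outwards; y along the hinge.
- stud_wing (a point): Centre (half-way up) of the stud's black wing: a bar 34 mm long (x), 10 wide (y), 20 tall (z, the stud's axis, normal to the cover), to be pinched across its 10 mm. On the middle of the cover, 160 mm from the hinge line; 129 mm above the table with the cover shut and the stud out. At turn 0 the wing lies along the winder's x.
- stud_flange (a point): Centre of the top of the steel flange that the wing stands on, 10 mm below the wing's centre; a disc of 38 mm diameter, 4 mm thick, turning with the wing. Fingertips may rest and push on it beside the wing. When out, its underside stands 20 mm above the cover.
- stud_push (a joint): Travel of the stud into the cover (m), 0 fully out. Spring: 3.6 N plus 0.45 N per mm. At turn 0 its cross-bar drops through the catch's slot; it can be turned only when 8.3 to 14.3 mm in, and 1.8 mm deeper meets a hard floor (spring 8 to 11 N there). The catch's depth differs each time and is not measured: feel for the floor. Locked, it stays 3.8 to 9.8 mm in.
- stud_turn (a joint): Turn (rad), clockwise from above, 0 at rest; weak, damped return spring (0.03 N m). Turned while in, it reaches the locking notch at 1.08 to 1.37 (unknown) and a hard end stop 0.24 later; let go between, it springs 4.5 mm up into the notch and locks; earlier, it does not lock. Its cross-bar (13 mm radius) must not press on the catch with over 15 N: push under 22 N in all, twist under 0.15 N m.
- spool_red: Bystander: red thread spool, 32 mm diameter, 44 mm tall, standing in the small wooden tray on the winder's base; origin under its centre.
- bobbin_loose: Bystander: turned brown wooden bobbin, 55 mm long, 7 mm thick, lying in the same tray. Origin under its middle.
- spool_white: Bystander: white thread spool, 32 mm diameter, 44 mm tall, on the table; origin under its centre.
- water: Bystander: clear water bottle with a blue cap, 64 mm diameter, 200 mm tall; origin under its centre.
- mug: Bystander: blue mug, 76 mm diameter, 90 mm tall; origin under its centre.
- pin_jar: Bystander: glass jar with a red lid, 54 mm diameter, 55 mm tall; origin under its centre.
- thread_box: Bystander: cardboard box 110 x 75 x 30 mm; origin under its centre.

How it is judged (in metres and radians):
On the way, in this order (a step that is already met when the one before it is completed fails the run):
1. the cover is fully shut (within 0.03 rad) (value of joint cover below 0.03 rad), for 0.2 s.
2. with the cover shut, the stud is pushed in (over 3 mm) and turned past 0.95 rad (value of joint cover below 0.03 rad and value of joint stud_turn above 0.95 rad and value of joint stud_push above 0.003 m), for 0.2 s.
At the end, for the whole second after the job is handed in: The cover is shut to within 0.03 rad; the stud, let go, stays by itself more than 3 mm in and turned clockwise by more than 0.95 rad, its cross-bar sprung up into the notch of the catch (within about 2 mm of its seat in height), which only a locked stud can do (all of step 2 and z of stud_turn_c0 in the frame of catch between -0.0207 and -0.0165 m and contact force between the fingers and stud_turn below 0.1 N); the robot touches nothing.
It fails at once if the stud is forced: its cross-bar presses on the catch with more than 15 N (contact force between stud_turn_c0 and anything else above 15 N).
It fails at once if a bystander is moved by more than 20 mm (distance of any of spool_red, bobbin_loose, spool_white, water, mug, pin_jar, thread_box from where it was at the start of the episode above 0.02 m).
It also fails if it takes over 72 s, if anything falls off the work surface, if the arm or the gripper's body presses on something with over 40 N, if the wrist force passes 120 N, or if a joint passes its speed limit or range.

## Working session

There is one attempt and no reset: what is moved stays moved. The work goes in short steps, Python scripts to look and compute and a tool call to move; the robot and the scene stay as the last step left them, time stands still between calls to the robot, and variables do not carry over. Pictures are saved under pics/ and viewed, and the job is handed in when it is done.

Besides the shell and the picture viewer there is one more tool, called by a JSON object that holds its "fn" and its "kwargs", one argument or row to a line. apply_moves: Moves the arm, as the interface text tells. Its arguments: {"type":"object","properties":{"rows":{"type":"array"}},"required":["rows"]}

```bash
ls; mkdir -p pics; python3 - <<'E'
from plant import ctrl
import cv2,numpy as np
for n in("side","top"):
    d=ctrl.get_image(n); cv2.imwrite(f"pics/{n}0.png",d["img"])
    print(n,d["fx"],d["fy"],d["cx"],d["cy"],d["dist"]);print(np.round(d["camera_from_world"],4))
s=ctrl.get_state()
for k,v in s.items(): print(k,np.round(v,3))
E
```

```text
pics
side 541.6912777032684 541.6912777032684 312.10097694507755 240.05184719970538 [-0.0682497  0.         0.         0.         0.       ]
[[-0.9407 -0.339   0.0071  0.5154]
 [-0.2047  0.551  -0.809   0.1783]
 [ 0.2704 -0.7625 -0.5878  1.1715]
 [ 0.      0.      0.      1.    ]]
top 561.0987576185347 561.0987576185347 326.88893250881455 238.41391075683777 [-0.09479254  0.          0.          0.          0.        ]
[[ 0.0691 -0.9976  0.0054 -0.0186]
 [-0.9755 -0.0687 -0.2089  0.5307]
 [ 0.2087  0.0092 -0.9779  1.4926]
 [ 0.      0.      0.      1.    ]]
time_s 0.1
qpos [-81.332  30.274  82.151  -0.     67.69  -10.226]
joint_velocities [ 0.06  -0.115 -0.116  0.057 -0.04   0.   ]
joint_torque [ -0.    -44.099 -17.715   0.064   0.053  -0.   ]
position [ 0.202 -0.591  0.222]
tcp_rot [[-0.946 -0.     0.324]
 [-0.324  0.002 -0.946]
 [-0.    -1.    -0.002]]
force [-0.301  0.59   0.208]
wrist_torque [-0.014  0.032 -0.021]
width 0.087
```

View pics/side0.png

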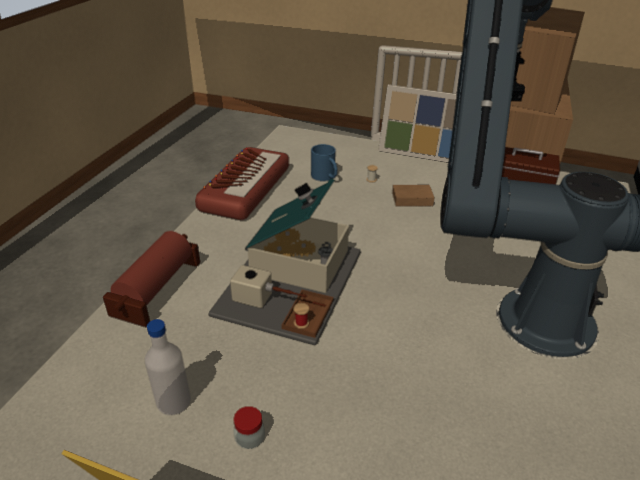

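View pics/top0.png

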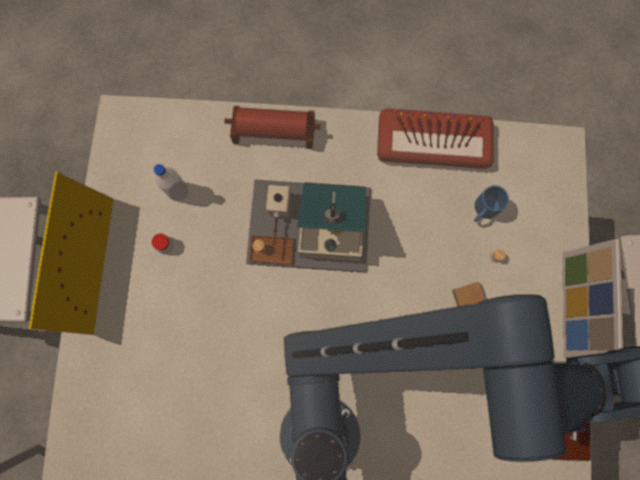

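The side view shows the winder around (290,260) with its teal cover partly open. In the top view the box is around (333,220), with its hinge at the top (far side, +x). I'll zoom in next.

```bash
python3 - <<'E'
import cv2
a=cv2.imread("pics/top0.png")[170:280,235:385]; cv2.imwrite("pics/topz.png",cv2.resize(a,None,fx=5,fy=5,interpolation=cv2.INTER_CUBIC))
a=cv2.imread("pics/side0.png")[170:350,200:370]; cv2.imwrite("pics/sidez.png",cv2.resize(a,None,fx=3.3,fy=3.3,interpolation=cv2.INTER_CUBIC))
E
```

```text
(no output)
```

View pics/topz.png

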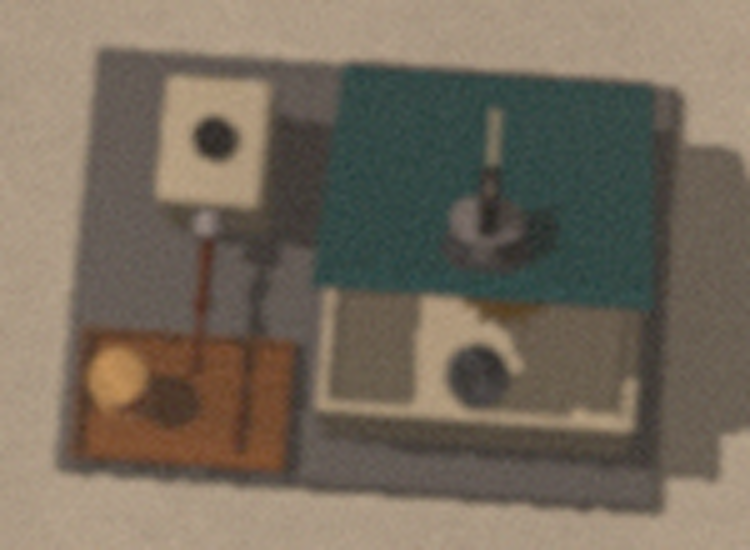

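View pics/sidez.png

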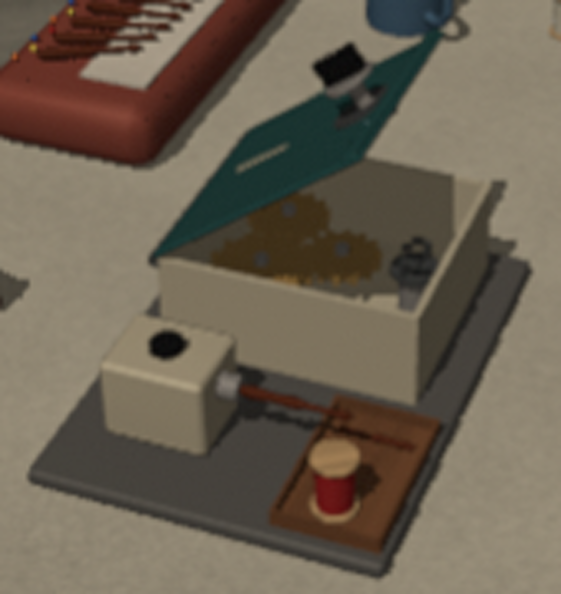

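```bash
cat > h.py <<'E'
import numpy as np,cv2
from plant import ctrl
_c={}
def cam(n):
    if n not in _c: _c[n]=ctrl.get_image(n)
    return _c[n]
def ray(n,p):
    d=cam(n);K=np.array([[d["fx"],0,d["cx"]],[0,d["fy"],d["cy"]],[0,0,1]])
    u=cv2.undistortPoints(np.array([[p]],float),K,np.array(d["dist"]))[0,0]
    T=np.array(d["camera_from_world"]);R=T[:3,:3]
    v=R.T@np.array([u[0],u[1],1]);return -R.T@T[:3,3],v/np.linalg.norm(v)
def onz(n,p,z):
    o,v=ray(n,p);return o+v*(z-o[2])/v[2]
def tri(pt,ps):
    o1,v1=ray("top",pt);o2,v2=ray("side",ps)
    A=np.stack([v1,-v2],1);t=np.linalg.lstsq(A,o2-o1,rcond=None)[0]
    a=o1+t[0]*v1;b=o2+t[1]*v2;return (a+b)/2,np.linalg.norm(a-b)
def proj(n,P):
    d=cam(n);K=np.array([[d["fx"],0,d["cx"]],[0,d["fy"],d["cy"]],[0,0,1]])
    T=np.array(d["camera_from_world"])
    return cv2.projectPoints(np.array(P,float).reshape(-1,3),cv2.Rodrigues(T[:3,:3])[0],T[:3,3],K,np.array(d["dist"]))[0].reshape(-1,2)
E
python3 - <<'E'
from h import *
np.set_printoptions(precision=4,suppress=True)
T=lambda x,y:(235+(x+.5)/5-.5,170+(y+.5)/5-.5)
S=lambda x,y:(200+(x+.5)/3.3-.5,170+(y+.5)/3.3-.5)
print("base top");
for p in [(98,50),(682,90),(662,510),(60,468)]: print(onz("top",T(*p),.014))
print("side base")
for p in [(30,473),(382,570),(527,270)]: print(onz("side",S(*p),.014))
print("rim");
for p in [(318,412),(634,430)]: print(onz("top",T(*p),.09))
for p in [(160,262),(420,318),(490,182)]: print(onz("side",S(*p),.09))
print("tri front +y rim",tri(T(318,412),S(420,318)),"-y",tri(T(634,430),S(490,182)))
print("cover")
for a,b in [((317,285),(365,160)),((652,307),(437,35)),((345,66),(155,260)),((655,85),(250,130))]: print(tri(T(*a),S(*b)))
print("flange", tri(T(487,232),S(360,103)),"wing top",tri(T(490,185),S(340,63)))
E
```

```text
base top
[0.6993 0.2417 0.014 ]
[ 0.6989 -0.0983  0.014 ]
[ 0.4527 -0.1     0.014 ]
[0.4527 0.2393 0.014 ]
side base
[0.6981 0.2426 0.014 ]
[0.4531 0.2434 0.014 ]
[ 0.4528 -0.0831  0.014 ]
rim
[0.4809 0.0924 0.09  ]
[ 0.483  -0.0775  0.09  ]
[0.6689 0.0941 0.09  ]
[0.4817 0.0902 0.09  ]
[ 0.4842 -0.0784  0.09  ]
tri front +y rim (array([0.4808, 0.0923, 0.0917]), np.float64(0.0004940358007415168)) -y (array([ 0.4834, -0.0774,  0.0907]), np.float64(0.0010896792749668324))
cover
(array([0.5222, 0.0908, 0.2067]), np.float64(0.0027909653824306673))
(array([ 0.5261, -0.0763,  0.2055]), np.float64(0.00340145213505032))
(array([0.6745, 0.0928, 0.0897]), np.float64(0.0021785131876066537))
(array([ 0.6753, -0.0782,  0.0926]), np.float64(0.001158565825064334))
flange (array([0.5574, 0.0077, 0.1932]), np.float64(0.005693241056067605)) wing top (array([0.5731, 0.0075, 0.2215]), np.float64(0.00822240859805447))
```

Findings:
- The winder is nearly axis-aligned, with a yaw of about 0.5°. The box centre is near (0.577, 0.0075), the hinge is at x≈0.672, and the cover is open about 38°.
- Shut, the stud should sit near (0.512, 0.0075).

I'll turn to yaw +90°, which leaves room on joint 6 for the clockwise turn. Then I'll go above the push point with the fingers shut.

{"fn": "apply_moves", "kwargs": {
  "rows": [
    [0, 0, 7, 14, 23.5, 3, 0],
    [0, 0, 7, 14, 23.5, 3, 0],
    [0, 0, 7, 14, 23.5, 3, 0],
    [0, 0, 7, 14, 23.5, 3, 0],
    [0, 0, 7, 14, 23.5, 3, 0],
    [0, 0, 7, 14, 23.5, 3, 0],
    [0, 0, 7, 14, 23.5, 3, 0],
    [0, 0, 7, 14, 23.5, 3, 0],
    [0, 0, 7, 14, 23.5, 3, 0],
    [0, 0, 7, 14, 23.5, 3, 0],
    [0, 0, 7, 14, 23.5, 3, 0],
    [0, 0, 7, 14, 23.5, 3, 0],
    [0, 0, 7, 14, 23.5, 3, 0],
    [0, 0, 7, 14, 23.5, 3, 0],
    [0, 0, 7, 14, 23.5, 3, 0],
    [0, 0, 7, 14, 23.5, 0, 0],
    [0, 0, 7, 14, 23.5, 0, 0],
    [0, 0, 7, 14, 23.5, 0, 0],
    [0, 0, 7, 14, 23.5, 0, 0],
    [0, 0, 7, 14, 23.5, 0, 0]
  ]
}}

```text
time_s: 1.87
position: [0.4828, -0.1199, 0.2675]
tcp_rot: [[0.935, -0.0, 0.354], [-0.354, 0.0, 0.935], [-0.0, -1.0, 0.0]]
force: [-0.0, 0.0, -0.2]
width: 0.0005
```

{"fn": "apply_moves", "kwargs": {
  "rows": [
    [0, 0, 7, 15, 24, 0, 0],
    [0, 0, 7, 15, 24, 0, 0],
    [0, 0, 7, 15, 24, 0, 0],
    [0, 0, 0.6, 0, 0, 0, 0],
    [0, 0, 0, 0, 0, 0, 0]
  ]
}}

```text
time_s: 2.28
position: [0.5276, -0.0482, 0.2673]
tcp_rot: [[1.0, -0.001, -0.011], [0.011, -0.0, 1.0], [-0.001, -1.0, -0.0]]
force: [0.0, -0.2, -0.8]
width: 0.0002
```

```bash
cat > st.py <<'E'
from plant import ctrl
import numpy as np
s=ctrl.get_state()
R=np.array(s["tcp_rot"])
print(s["time_s"],np.round(s["position"],4),"yaw",np.degrees(np.arctan2(R[1,2],R[0,2])).round(2),"tool y",R[:,1].round(3),"F",np.round(s["force"],2),"M",np.round(s["wrist_torque"],3),"w",s["width"],"q",np.round(s["qpos"],1))
E
python3 st.py; python3 - <<'E'
from plant import ctrl
import cv2
for n in("side","top"): cv2.imwrite(f"pics/{n}1.png",ctrl.get_image(n)["img"])
E
```

```text
2.2833 [ 0.5276 -0.0482  0.2673] yaw 90.62 tool y [-0.001 -0.    -1.   ] F [ 0.04 -0.22 -0.83] M [ 0.085 -0.147 -0.01 ] w 0.00018025539904553375 q [ -17.3   19.8   92.5   -0.    67.7 -107.9]
```

View pics/side1.png

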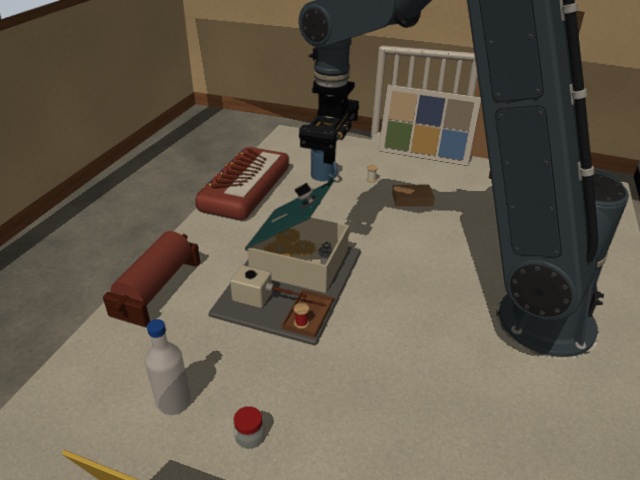

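The fingers are clear above the cover at (330,155). Pressing down along the cover's arc next.

{"fn": "apply_moves", "kwargs": {
  "rows": [
    [0, 0, 0, 3, 0, -20, 0],
    [0, 0, 0, 3, 0, -20, 0],
    [0, 0, 0, 3, 0, -20, 0],
    [0, 0, 0, -2.5, 0, -5, 0],
    [0, 0, 0, -3.5, 0, -5, 0],
    [0, 0, 0, -3.5, 0, -5, 0],
    [0, 0, 0, -3.5, 0, -5, 0],
    [0, 0, 0, -3.5, 0, -7, 0],
    [0, 0, 0, -3.5, 0, -7, 0],
    [0, 0, 0, -3.5, 0, -7, 0],
    [0, 0, 0, -3.5, 0, -7, 0],
    [0, 0, 0, -2, 0, -7, 0],
    [0, 0, 0, -2, 0, -7, 0],
    [0, 0, 0, -2, 0, -7, 0],
    [0, 0, 0, -2, 0, -7, 0],
    [0, 0, 0, -1, 0, -7, 0],
    [0, 0, 0, -1, 0, -6, 0],
    [0, 0, 0, -1, 0, -6, 0],
    [0, 0, 0, 0, 0, -4, 0],
    [0, 0, 0, 0, 0, 0, 0]
  ]
}}

```text
time_s: 4.05
position: [0.498, -0.0492, 0.1076]
tcp_rot: [[1.0, -0.001, -0.009], [0.009, 0.0, 1.0], [-0.001, -1.0, 0.0]]
force: [0.2, -0.9, -0.3]
width: 0.0
```

```bash
python3 st.py
```

```text
4.05 [ 0.498  -0.0492  0.1076] yaw 90.49 tool y [-0.001  0.    -1.   ] F [ 0.19 -0.91 -0.32] M [ 0.078 -0.114 -0.007] w 4.583224528661187e-05 q [ -18.5   31.2  105.8    0.    43.1 -108.9]
```

{"fn": "apply_moves", "kwargs": {
  "rows": [
    [0, 0, 0, 0, 0, -4, 0],
    [0, 0, 0, 0, 0, -3, 0],
    [0, 0, 0, 0, 0, -2, 0],
    [0, 0, 0, 0, 0, -1.5, 0],
    [0, 0, 0, 0, 0, -1, 0]
  ]
}}

```text
time_s: 4.47
position: [0.4985, -0.0494, 0.097]
tcp_rot: [[1.0, 0.0, -0.009], [0.009, -0.0, 1.0], [0.0, -1.0, -0.0]]
force: [-1.4, -0.4, 0.4]
width: 0.0007
```

```bash
python3 st.py; python3 - <<'E'
from plant import ctrl
import cv2
a=ctrl.get_image("side")["img"][130:330,200:400]; cv2.imwrite("pics/s2.png",cv2.resize(a,None,fx=3,fy=3,interpolation=cv2.INTER_CUBIC))
E
```

```text
4.4667 [ 0.4985 -0.0494  0.097 ] yaw 90.5 tool y [ 0. -0. -1.] F [-1.41 -0.37  0.36] M [-0.034  0.02  -0.015] w 0.0007218723581300527 q [ -18.5   32.3  106.2   -0.    41.5 -108.9]
```

View pics/s2.png

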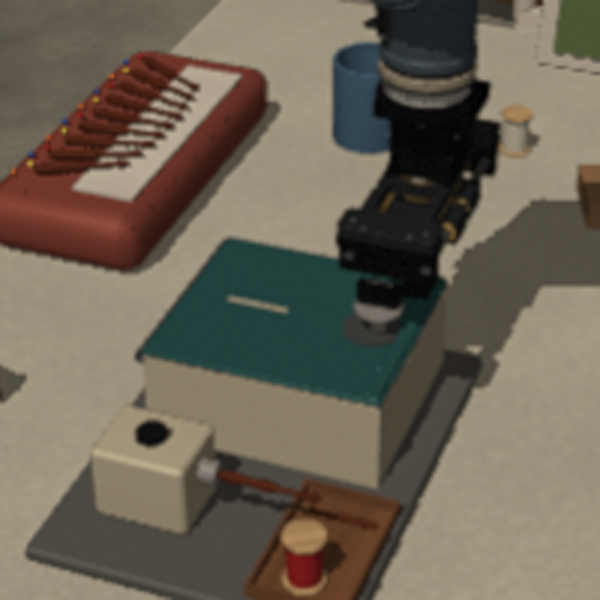

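The cover looks nearly shut, with the stud at about (380,310) in the crop. I'll press until I feel the floor.

{"fn": "apply_moves", "kwargs": {
  "rows": [
    [0, 0, 0, 0, 0, -1, 0],
    [0, 0, 0, 0, 0, -1, 0],
    [0, 0, 0, 0, 0, 0, 0]
  ]
}}

```text
time_s: 4.77
position: [0.4986, -0.0494, 0.0954]
tcp_rot: [[1.0, 0.0, -0.009], [0.009, -0.0, 1.0], [0.0, -1.0, -0.0]]
force: [-0.7, -1.1, 2.9]
width: 0.0003
```

{"fn": "apply_moves", "kwargs": {
  "rows": [
    [0, 0, 0, 0, 0, -1, 0],
    [0, 0, 0, 0, 0, 0, 0]
  ]
}}

```text
time_s: 4.93
position: [0.4986, -0.0493, 0.0953]
tcp_rot: [[1.0, 0.001, -0.009], [0.009, -0.0, 1.0], [0.001, -1.0, -0.0]]
force: [-1.9, 0.9, 10.7]
width: 0.0008
```

{"fn": "apply_moves", "kwargs": {
  "rows": [
    [0, 0, 0, 0, 0, -1, 0],
    [0, 0, 0, 0, 0, 0, 0]
  ]
}}

```text
time_s: 5.1
position: [0.4986, -0.0494, 0.0952]
tcp_rot: [[1.0, 0.001, -0.009], [0.009, -0.001, 1.0], [0.001, -1.0, -0.001]]
force: [-4.3, -0.4, 18.4]
width: 0.0005
```

The cover bottomed at z = 0.0953, with about 8 N per mm of command. I'll back off and measure the stud.

{"fn": "apply_moves", "kwargs": {
  "rows": [
    [0, 0, 0, 0, 0, 4, 0],
    [0, 0, 0, 0, 0, 20, 0],
    [0, 0, 0, 0, 0, 30, 40],
    [0, 0, 0, 0, 0, 30, 40],
    [0, 0, 0, 0, -20, 30, 40],
    [0, 0, 0, 0, -35, 10, 40],
    [0, 0, 0, 0, -35, 0, 40],
    [0, 0, 0, 0, -35, 0, 40],
    [0, 0, 0, 0, 0, 0, 40],
    [0, 0, 0, 0, 0, 0, 40]
  ]
}}

```text
time_s: 5.93
position: [0.4985, -0.176, 0.2169]
tcp_rot: [[1.0, 0.001, -0.005], [0.005, 0.0, 1.0], [0.001, -1.0, 0.0]]
force: [1.4, 0.4, -0.0]
width: 0.0386
```

```bash
python3 st.py; python3 - <<'E'
from plant import ctrl
import cv2
for n in("side","top"): cv2.imwrite(f"pics/{n}3.png",ctrl.get_image(n)["img"])
a=cv2.imread("pics/side3.png")[215:295,240:360]; cv2.imwrite("pics/s3.png",cv2.resize(a,None,fx=6,fy=6,interpolation=cv2.INTER_CUBIC))
a=cv2.imread("pics/top3.png")[170:280,280:390]; cv2.imwrite("pics/t3.png",cv2.resize(a,None,fx=5,fy=5,interpolation=cv2.INTER_CUBIC))
E
```

```text
5.9333 [ 0.4985 -0.176   0.2169] yaw 90.29 tool y [ 0.001  0.    -1.   ] F [ 1.36  0.37 -0.03] M [ 0.122 -0.117  0.04 ] w 0.03861615310751138 q [ -31.6   23.2   96.3    0.    60.5 -121.9]
```

View pics/s3.png

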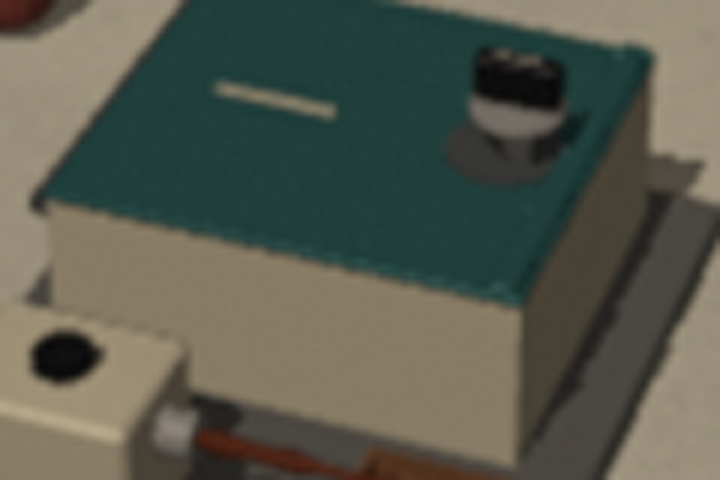

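View pics/t3.png

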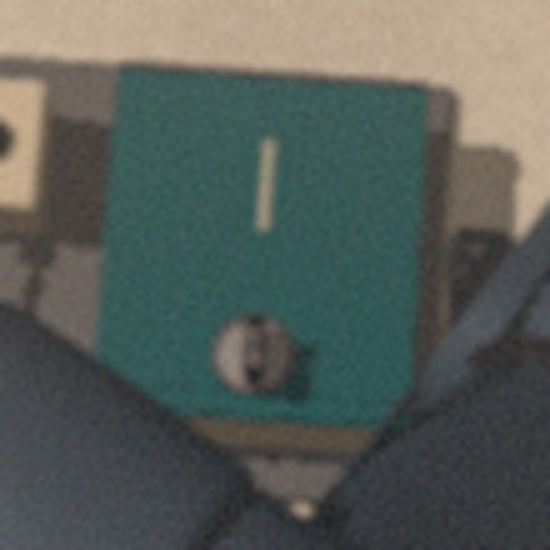

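Both views show the cover shut. The stud is at (254,354) in the top crop and about (518,95) in the side crop. Triangulating its position.

```bash
python3 - <<'E'
from h import *
np.set_printoptions(precision=4,suppress=True)
T=lambda x,y:(280+(x+.5)/5-.5,170+(y+.5)/5-.5)
S=lambda x,y:(240+(x+.5)/6-.5,215+(y+.5)/6-.5)
print("flange top z.119",onz("top",T(254,354),.119),onz("side",S(517,108),.119),tri(T(254,354),S(517,108)))
print("wing top z.139",onz("top",T(257,350),.139),onz("side",S(519,58),.139),tri(T(257,350),S(519,58)))
print("wing ends",onz("top",T(258,318),.139),onz("top",T(256,383),.139))
print("slit",onz("top",T(269,140),.095),onz("top",T(261,231),.095),onz("side",S(216,87),.095),onz("side",S(335,111),.095))
print("front corners",onz("side",S(520,302),.095),onz("side",S(650,52),.095), "hinge top",onz("top",T(120,66),.095),onz("top",T(427,86),.095))
for z,l in((.119,'fl'),(.139,'wt')):
  a=proj("top",[.512,.0075,z])[0]; b=proj("side",[.512,.0075,z])[0]; print(l,(a-[280,170]+.5)*5-.5,(b-[240,215]+.5)*6-.5)
E
```

```text
flange top z.119 [0.5126 0.0082 0.119 ] [0.512  0.0106 0.119 ] (array([0.5129, 0.0082, 0.1173]), np.float64(0.00022540203315316626))
wing top z.139 [0.5106 0.0067 0.139 ] [0.5131 0.0064 0.139 ] (array([0.5117, 0.0069, 0.1393]), np.float64(0.002285041954602208))
wing ends [0.5277 0.0074 0.139 ] [0.4931 0.0061 0.139 ]
slit [0.6375 0.0082 0.095 ] [0.586  0.0091 0.095 ] [0.6385 0.006  0.095 ] [0.5885 0.0049 0.095 ]
front corners [0.4824 0.0931 0.095 ] [ 0.4847 -0.0775  0.095 ] hinge top [0.6739 0.0928 0.095 ] [ 0.6745 -0.0764  0.095 ]
fl [255.2576 355.2022] [519.5262 103.6454]
wt [255.7151 347.3445] [520.7133  60.1646]
```

The stud axis is at about (0.5125, 0.0075), with the flange top near z 0.118. Both views agree to about 2 mm.

A 30 N pinch could force the stop. Instead I'll straddle the wing at about 20 mm opening, push the flange with the tips, and turn it by tip friction. That limits the torque by slip, and leaves about 25° of slack before the fingers touch the wing.

{"fn": "apply_moves", "kwargs": {
  "rows": [
    [0, 0, 0.3, 2, 30, 0, 20],
    [0, 0, 0, 2, 30, 0, 20],
    [0, 0, 0, 2, 30, 0, 20],
    [0, 0, 0, 2, 30, 0, 20],
    [0, 0, 0, 3, 30, 0, 20],
    [0, 0, 0, 3, 33.5, 0, 20],
    [0, 0, 0, 0, 0, 0, 20],
    [0, 0, 0, 0, 0, 0, 20],
    [0, 0, 0, 0, 0, 0, 20],
    [0, 0, 0, 0, 0, 0, 20]
  ]
}}

```text
time_s: 6.97
position: [0.5123, 0.0088, 0.217]
tcp_rot: [[1.0, -0.0, -0.014], [0.014, -0.0, 1.0], [-0.0, -1.0, -0.0]]
force: [0.7, -0.2, 0.6]
width: 0.0199
```

```bash
python3 st.py
```

```text
6.9667 [0.5123 0.0088 0.217 ] yaw 90.79 tool y [-0. -0. -1.] F [ 0.67 -0.2   0.57] M [ 0.054 -0.097 -0.002] w 0.019926331112283834 q [ -11.5   22.    98.4   -0.    59.6 -102.3]
```

{"fn": "apply_moves", "kwargs": {
  "rows": [
    [0, 0, 0, 0, -1.3, -20, 20],
    [0, 0, 0, 0, 0, -20, 20],
    [0, 0, 0, 0, 0, -20, 20],
    [0, 0, 0, 0, 0, -15, 20],
    [0, 0, 0, 0, 0, -12, 20],
    [0, 0, 0, 0, 0, -5, 20],
    [0, 0, 0, 0, 0, 0, 20],
    [0, 0, 0, 0, 0, 0, 20]
  ]
}}

```text
time_s: 7.63
position: [0.5127, 0.0071, 0.1252]
tcp_rot: [[1.0, 0.0, -0.013], [0.013, -0.0, 1.0], [0.0, -1.0, -0.0]]
force: [0.2, 0.7, -0.3]
width: 0.0198
```

```bash
python3 st.py; python3 - <<'E'
from plant import ctrl
import cv2
a=ctrl.get_image("side")["img"][190:290,260:380]; cv2.imwrite("pics/s4.png",cv2.resize(a,None,fx=6,fy=6,interpolation=cv2.INTER_CUBIC))
E
```

```text
7.6333 [0.5127 0.0071 0.1252] yaw 90.72 tool y [ 0. -0. -1.] F [ 0.22  0.72 -0.33] M [ 0.068 -0.168 -0.002] w 0.019795770608338748 q [ -11.7   30.1  103.4   -0.    46.5 -102.4]
```

View pics/s4.png

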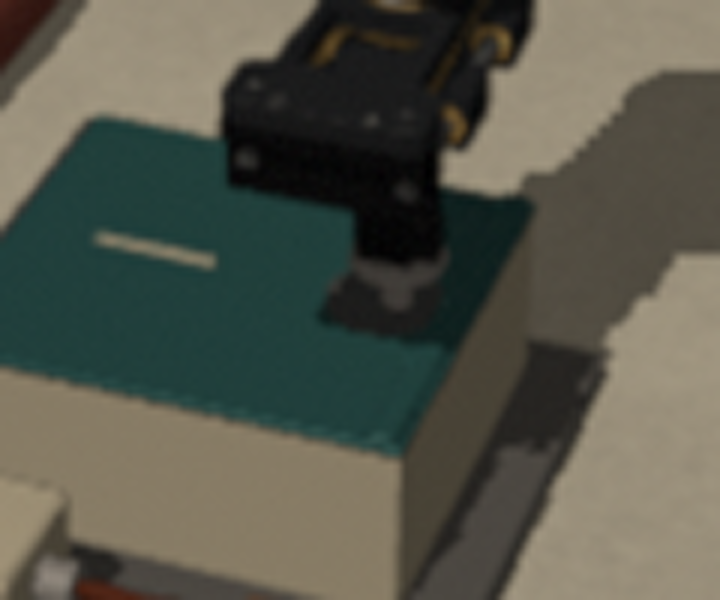

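The fingers straddle the wing just above the flange, with the tip at (400,255). Now I'll push, feeling step by step.

{"fn": "apply_moves", "kwargs": {
  "rows": [
    [0, 0, 0, 0, 0, -2, 20],
    [0, 0, 0, 0, 0, -2, 20],
    [0, 0, 0, 0, 0, -2, 20],
    [0, 0, 0, 0, 0, 0, 20],
    [0, 0, 0, 0, 0, 0, 20]
  ]
}}

```text
time_s: 8.1
position: [0.5128, 0.0078, 0.1194]
tcp_rot: [[1.0, 0.001, -0.014], [0.014, -0.0, 1.0], [0.001, -1.0, -0.0]]
force: [0.2, -0.3, 3.3]
width: 0.0197
```

{"fn": "apply_moves", "kwargs": {
  "rows": [
    [0, 0, 0, 0, 0, -1, 20],
    [0, 0, 0, 0, 0, -1, 20],
    [0, 0, 0, 0, 0, -1, 20],
    [0, 0, 0, 0, 0, 0, 20],
    [0, 0, 0, 0, 0, 0, 20]
  ]
}}

```text
time_s: 8.52
position: [0.5128, 0.0079, 0.1162]
tcp_rot: [[1.0, 0.001, -0.014], [0.014, -0.0, 1.0], [0.001, -1.0, -0.0]]
force: [-0.3, -0.4, 4.2]
width: 0.0197
```

{"fn": "apply_moves", "kwargs": {
  "rows": [
    [0, 0, 0, 0, 0, -1, 20],
    [0, 0, 0, 0, 0, -1, 20],
    [0, 0, 0, 0, 0, -1, 20],
    [0, 0, 0, 0, 0, 0, 20],
    [0, 0, 0, 0, 0, 0, 20]
  ]
}}

```text
time_s: 8.93
position: [0.5128, 0.0079, 0.1133]
tcp_rot: [[1.0, 0.001, -0.014], [0.014, -0.0, 1.0], [0.001, -1.0, -0.0]]
force: [0.3, 0.0, 5.0]
width: 0.02
```

{"fn": "apply_moves", "kwargs": {
  "rows": [
    [0, 0, 0, 0, 0, -1, 20],
    [0, 0, 0, 0, 0, -1, 20],
    [0, 0, 0, 0, 0, -1, 20],
    [0, 0, 0, 0, 0, 0, 20],
    [0, 0, 0, 0, 0, 0, 20]
  ]
}}

```text
time_s: 9.35
position: [0.5128, 0.0079, 0.1104]
tcp_rot: [[1.0, 0.001, -0.014], [0.014, -0.0, 1.0], [0.001, -1.0, -0.0]]
force: [-1.2, -0.1, 6.7]
width: 0.0202
```

{"fn": "apply_moves", "kwargs": {
  "rows": [
    [0, 0, 0, 0, 0, -0.7, 20],
    [0, 0, 0, 0, 0, 0, 20],
    [0, 0, 0, 0, 0, 0, 20]
  ]
}}

```text
time_s: 9.6
position: [0.5128, 0.0079, 0.1098]
tcp_rot: [[1.0, 0.001, -0.014], [0.014, -0.0, 1.0], [0.001, -1.0, -0.0]]
force: [0.0, -0.0, 6.8]
width: 0.0198
```

{"fn": "apply_moves", "kwargs": {
  "rows": [
    [0, 0, 0, 0, 0, -0.7, 20],
    [0, 0, 0, 0, 0, 0, 20],
    [0, 0, 0, 0, 0, 0, 20]
  ]
}}

```text
time_s: 9.85
position: [0.5128, 0.0079, 0.1091]
tcp_rot: [[1.0, 0.001, -0.014], [0.014, -0.0, 1.0], [0.001, -1.0, -0.0]]
force: [-1.0, 0.1, 7.6]
width: 0.0199
```

{"fn": "apply_moves", "kwargs": {
  "rows": [
    [0, 0, 0, 0, 0, -0.7, 20],
    [0, 0, 0, 0, 0, 0, 20],
    [0, 0, 0, 0, 0, 0, 20]
  ]
}}

```text
time_s: 10.1
position: [0.5128, 0.0078, 0.1085]
tcp_rot: [[1.0, 0.001, -0.014], [0.014, -0.0, 1.0], [0.001, -1.0, -0.0]]
force: [-1.1, 0.1, 7.9]
width: 0.0196
```

{"fn": "apply_moves", "kwargs": {
  "rows": [
    [0, 0, 0, 0, 0, -0.7, 20],
    [0, 0, 0, 0, 0, 0, 20],
    [0, 0, 0, 0, 0, 0, 20]
  ]
}}

```text
time_s: 10.35
position: [0.5128, 0.0079, 0.1078]
tcp_rot: [[1.0, 0.001, -0.014], [0.014, -0.0, 1.0], [0.001, -1.0, -0.0]]
force: [-0.5, -0.9, 7.5]
width: 0.0198
```

{"fn": "apply_moves", "kwargs": {
  "rows": [
    [0, 0, 0, 0, 0, -0.7, 20],
    [0, 0, 0, 0, 0, 0, 20],
    [0, 0, 0, 0, 0, 0, 20]
  ]
}}

```text
time_s: 10.6
position: [0.5128, 0.0079, 0.1072]
tcp_rot: [[1.0, 0.001, -0.014], [0.014, -0.0, 1.0], [0.001, -1.0, -0.0]]
force: [-0.1, 0.2, 8.2]
width: 0.0197
```

{"fn": "apply_moves", "kwargs": {
  "rows": [
    [0, 0, 0, 0, 0, -0.4, 20],
    [0, 0, 0, 0, 0, 0, 20],
    [0, 0, 0, 0, 0, 0, 20]
  ]
}}

```text
time_s: 10.85
position: [0.5128, 0.0079, 0.1068]
tcp_rot: [[1.0, 0.001, -0.014], [0.014, -0.0, 1.0], [0.001, -1.0, -0.0]]
force: [-0.7, -0.6, 8.9]
width: 0.0198
```

Nothing hard yet; z is following the command.

{"fn": "apply_moves", "kwargs": {
  "rows": [
    [0, 0, 0, 0, 0, -0.7, 20],
    [0, 0, 0, 0, 0, 0, 20],
    [0, 0, 0, 0, 0, 0, 20]
  ]
}}

```text
time_s: 11.1
position: [0.5129, 0.0079, 0.1061]
tcp_rot: [[1.0, 0.001, -0.014], [0.014, -0.0, 1.0], [0.001, -1.0, -0.0]]
force: [-0.3, -1.0, 9.2]
width: 0.0198
```

{"fn": "apply_moves", "kwargs": {
  "rows": [
    [0, 0, 0, 0, 0, -0.6, 20],
    [0, 0, 0, 0, 0, 0, 20],
    [0, 0, 0, 0, 0, 0, 20]
  ]
}}

```text
time_s: 11.35
position: [0.5128, 0.0079, 0.1056]
tcp_rot: [[1.0, 0.001, -0.014], [0.014, -0.0, 1.0], [0.001, -1.0, -0.0]]
force: [-1.1, -0.0, 9.2]
width: 0.02
```

{"fn": "apply_moves", "kwargs": {
  "rows": [
    [0, 0, 0, 0, 0, -0.4, 20],
    [0, 0, 0, 0, 0, 0, 20],
    [0, 0, 0, 0, 0, 0, 20]
  ]
}}

```text
time_s: 11.6
position: [0.5128, 0.0078, 0.1052]
tcp_rot: [[1.0, 0.001, -0.014], [0.014, -0.0, 1.0], [0.001, -1.0, -0.0]]
force: [-1.7, 0.5, 10.0]
width: 0.0197
```

{"fn": "apply_moves", "kwargs": {
  "rows": [
    [0, 0, 0, 0, 0, -0.5, 20],
    [0, 0, 0, 0, 0, 0, 20],
    [0, 0, 0, 0, 0, 0, 20]
  ]
}}

```text
time_s: 11.85
position: [0.5128, 0.0079, 0.1047]
tcp_rot: [[1.0, 0.001, -0.014], [0.014, -0.0, 1.0], [0.001, -1.0, -0.0]]
force: [-0.4, 0.3, 10.2]
width: 0.0201
```

{"fn": "apply_moves", "kwargs": {
  "rows": [
    [0, 0, 0, 0, 0, -0.5, 20],
    [0, 0, 0, 0, 0, 0, 20],
    [0, 0, 0, 0, 0, 0, 20]
  ]
}}

```text
time_s: 12.1
position: [0.5128, 0.0079, 0.1042]
tcp_rot: [[1.0, 0.001, -0.014], [0.014, -0.0, 1.0], [0.001, -1.0, -0.0]]
force: [-0.9, -0.3, 9.9]
width: 0.0201
```

{"fn": "apply_moves", "kwargs": {
  "rows": [
    [0, 0, 0, 0, 0, -0.4, 20],
    [0, 0, 0, 0, 0, 0, 20],
    [0, 0, 0, 0, 0, 0, 20]
  ]
}}

```text
time_s: 12.35
position: [0.5129, 0.0079, 0.1041]
tcp_rot: [[1.0, 0.001, -0.014], [0.014, -0.0, 1.0], [0.001, -1.0, -0.0]]
force: [-0.3, -0.0, 12.4]
width: 0.0202
```

{"fn": "apply_moves", "kwargs": {
  "rows": [
    [0, 0, 0, 0, 0, -0.3, 20],
    [0, 0, 0, 0, 0, 0, 20],
    [0, 0, 0, 0, 0, 0, 20]
  ]
}}

```text
time_s: 12.6
position: [0.5129, 0.0079, 0.104]
tcp_rot: [[1.0, 0.001, -0.014], [0.014, -0.0, 1.0], [0.001, -1.0, -0.0]]
force: [-0.6, -0.8, 13.0]
width: 0.0201
```

Floor felt at z = 0.104: the force rose to 13 N with no further travel. I'll back off 0.8 mm from it and start turning clockwise.

{"fn": "apply_moves", "kwargs": {
  "rows": [
    [0, 0, 0, 0, 0, 1.1, 20],
    [0, 0, 0, 0, 0, 0, 20],
    [0, 0, 0, 0, 0, 0, 20]
  ]
}}

```text
time_s: 12.85
position: [0.5128, 0.0079, 0.1047]
tcp_rot: [[1.0, 0.001, -0.014], [0.014, -0.0, 1.0], [0.001, -1.0, -0.0]]
force: [-0.5, 0.2, 8.7]
width: 0.0198
```

{"fn": "apply_moves", "kwargs": {
  "rows": [
    [0, 0, -2, 0, 0, 0, 20],
    [0, 0, -2, 0, 0, 0, 20],
    [0, 0, -3, 0, 0, 0, 20],
    [0, 0, -3, 0, 0, 0, 20],
    [0, 0, -3, 0, 0, 0, 20],
    [0, 0, -3, 0, 0, 0, 20],
    [0, 0, -3, 0, 0, 0, 20],
    [0, 0, -3, 0, 0, 0, 20],
    [0, 0, -3, 0, 0, 0, 20],
    [0, 0, -3, 0, 0, 0, 20],
    [0, 0, -3, 0, 0, 0, 20],
    [0, 0, -3, 0, 0, 0, 20],
    [0, 0, -3, 0, 0, 0, 20],
    [0, 0, -3, 0, 0, 0, 20],
    [0, 0, 0, 0, 0, 0, 20]
  ]
}}

```text
time_s: 14.1
position: [0.513, 0.0075, 0.1047]
tcp_rot: [[0.774, 0.001, 0.633], [-0.633, -0.001, 0.774], [0.002, -1.0, 0.0]]
force: [-0.1, -1.3, 9.8]
width: 0.02
```

```bash
python3 st.py; python3 - <<'E'
from plant import ctrl
import cv2
d=ctrl.get_image("side")["img"]
a=d[190:290,260:380]; cv2.imwrite("pics/s5.png",cv2.resize(a,None,fx=6,fy=6,interpolation=cv2.INTER_CUBIC))
E
```

```text
14.1 [0.513  0.0075 0.1047] yaw 50.72 tool y [ 0.001 -0.001 -1.   ] F [-0.11 -1.27  9.84] M [-0.171  0.009  0.006] w 0.0199587006601179 q [-1.160e+01  3.210e+01  1.042e+02 -1.000e-01  4.360e+01 -6.230e+01]
```

View pics/s5.png

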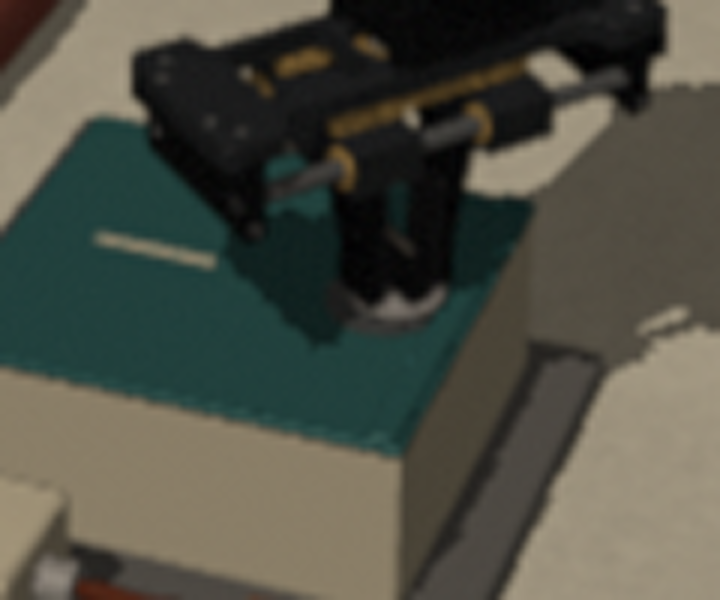

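The tool has turned 40°, with the fingers straddling at about (400,240) and the flange under the tips. Continuing to about 80° first.

{"fn": "apply_moves", "kwargs": {
  "rows": [
    [0, 0, -3, 0, 0, 0, 20],
    [0, 0, -3, 0, 0, 0, 20],
    [0, 0, -3, 0, 0, 0, 20],
    [0, 0, -3, 0, 0, 0, 20],
    [0, 0, -3, 0, 0, 0, 20],
    [0, 0, -3, 0, 0, 0, 20],
    [0, 0, -3, 0, 0, 0, 20],
    [0, 0, -3, 0, 0, 0, 20],
    [0, 0, -3, 0, 0, 0, 20],
    [0, 0, -3, 0, 0, 0, 20],
    [0, 0, -3, 0, 0, 0, 20],
    [0, 0, -3, 0, 0, 0, 20],
    [0, 0, -2, 0, 0, 0, 20],
    [0, 0, -2, 0, 0, 0, 20],
    [0, 0, 0, 0, 0, 0, 20],
    [0, 0, 0, 0, 0, 0, 20]
  ]
}}

```text
time_s: 15.48
position: [0.5128, 0.0072, 0.1046]
tcp_rot: [[0.188, 0.001, 0.982], [-0.982, -0.001, 0.188], [0.002, -1.0, 0.001]]
force: [-1.6, -1.9, 9.6]
width: 0.0197
```

```bash
python3 st.py; python3 - <<'E'
from plant import ctrl
import cv2
d=ctrl.get_image("side")["img"]
a=d[200:270,280:370]; cv2.imwrite("pics/s6.png",cv2.resize(a,None,fx=8,fy=8,interpolation=cv2.INTER_CUBIC))
E
```

```text
15.4833 [0.5128 0.0072 0.1046] yaw 10.84 tool y [ 0.001 -0.001 -1.   ] F [-1.63 -1.91  9.58] M [-0.49   0.124  0.02 ] w 0.01968935442744623 q [-1.170e+01  3.210e+01  1.042e+02 -1.000e-01  4.360e+01 -2.240e+01]
```

View pics/s6.png

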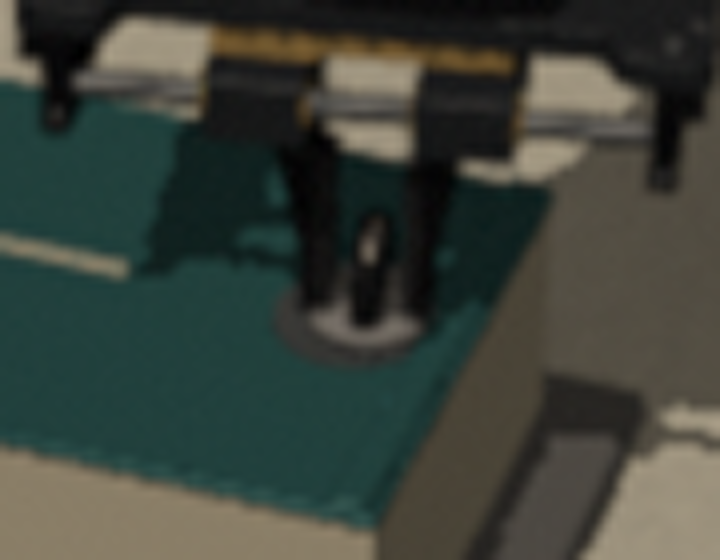

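The wing, at (370,270), follows the fingers and sits centred between them with low torque. Continuing to about 94°: the stop is expected between 76° and 92°, and the tips will slip there.

{"fn": "apply_moves", "kwargs": {
  "rows": [
    [0, 0, -2, 0, 0, 0, 20],
    [0, 0, -2, 0, 0, 0, 20],
    [0, 0, -2, 0, 0, 0, 20],
    [0, 0, 0, 0, 0, 0, 20]
  ]
}}

```text
time_s: 15.87
position: [0.5128, 0.0071, 0.1046]
tcp_rot: [[0.083, 0.001, 0.997], [-0.997, -0.002, 0.083], [0.002, -1.0, 0.001]]
force: [-1.2, -2.5, 10.2]
width: 0.0197
```

```bash
python3 st.py
```

```text
15.8667 [0.5128 0.0071 0.1046] yaw 4.78 tool y [ 0.001 -0.002 -1.   ] F [-1.25 -2.52 10.19] M [-0.442  0.154 -0.01 ] w 0.019720058195413812 q [-1.170e+01  3.210e+01  1.042e+02 -1.000e-01  4.360e+01 -1.640e+01]
```

{"fn": "apply_moves", "kwargs": {
  "rows": [
    [0, 0, -2, 0, 0, 0, 20],
    [0, 0, -2, 0, 0, 0, 20],
    [0, 0, -2, 0, 0, 0, 20],
    [0, 0, -2, 0, 0, 0, 20],
    [0, 0, 0, 0, 0, 0, 20]
  ]
}}

```text
time_s: 16.28
position: [0.5129, 0.0073, 0.1046]
tcp_rot: [[-0.056, 0.001, 0.998], [-0.998, -0.001, -0.056], [0.001, -1.0, 0.001]]
force: [-1.4, -1.6, 10.0]
width: 0.0196
```

```bash
python3 st.py; python3 - <<'E'
from plant import ctrl
import cv2
d=ctrl.get_image("side")["img"]
a=d[200:270,280:370]; cv2.imwrite("pics/s7.png",cv2.resize(a,None,fx=8,fy=8,interpolation=cv2.INTER_CUBIC))
E
```

```text
16.2833 [0.5129 0.0073 0.1046] yaw -3.23 tool y [ 0.001 -0.001 -1.   ] F [-1.42 -1.63  9.98] M [-0.364  0.137  0.079] w 0.01961606413603179 q [-1.170e+01  3.210e+01  1.042e+02 -1.000e-01  4.360e+01 -8.400e+00]
```

View pics/s7.png

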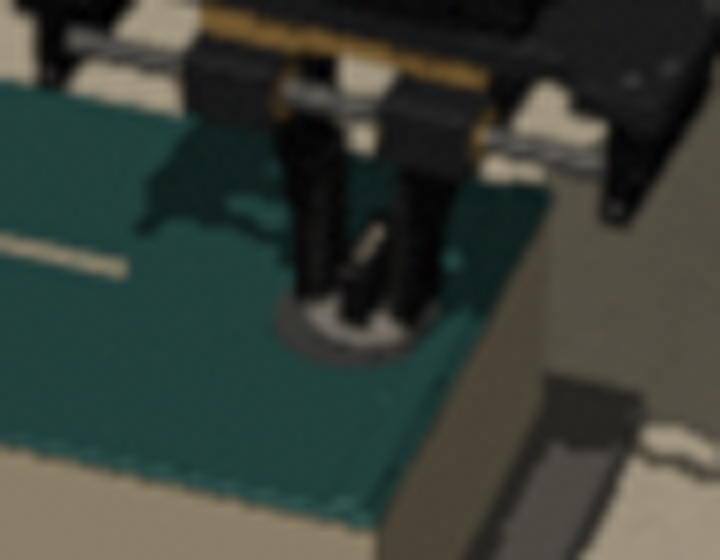

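```bash
python3 - <<'E'
from h import *
S=lambda x,y:(280+(x+.5)/8-.5,200+(y+.5)/8-.5)
for a,b in [((365,265),(378,215)),((358,268),(385,222))]:
    p=onz("side",S(*a),.1243);q=onz("side",S(*b),.1243);d=p-q
    print(p,q,np.degrees(np.arctan2(d[1],d[0])))
E
python3 - <<'E'
import cv2
for k in "67":
    a=cv2.imread(f"pics/s{k}.png")[180:360,250:460]; cv2.imwrite(f"pics/z{k}.png",cv2.resize(a,None,fx=3,fy=3))
E
```

```text
[0.51074829 0.01854159 0.1243    ] [ 0.51522486 -0.00631507  0.1243    ] 100.20927980484439
[0.512128   0.02061859 0.1243    ] [ 0.5122231  -0.00366655  0.1243    ] 90.22437371389223
```

View pics/z7.png

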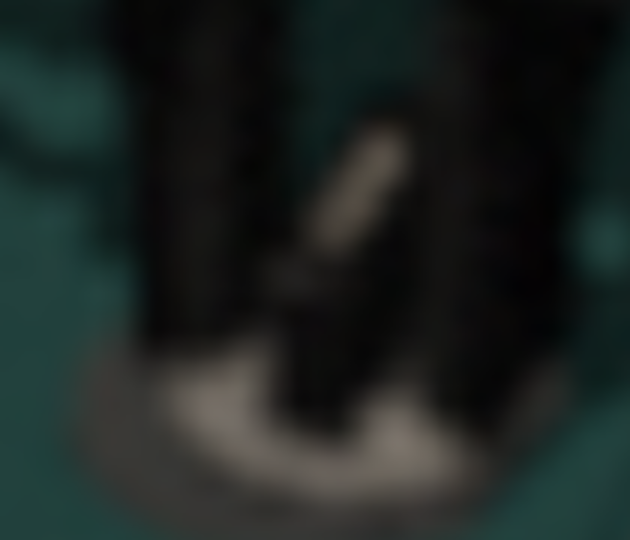

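The wing is turned about 90°±3° and torque has risen to 0.08 N m, so it is at or near the stop. I'll ease back 3° and rise slowly, so that friction holds the angle while the bar lifts into the notch. The seat is expected near z≈0.110.

{"fn": "apply_moves", "kwargs": {
  "rows": [
    [0, 0, 1.5, 0, 0, 0, 20],
    [0, 0, 1.5, 0, 0, 0, 20],
    [0, 0, 0, 0, 0, 1, 20],
    [0, 0, 0, 0, 0, 1, 20],
    [0, 0, 0, 0, 0, 1, 20],
    [0, 0, 0, 0, 0, 0, 20]
  ]
}}

```text
time_s: 16.88
position: [0.5129, 0.0073, 0.1076]
tcp_rot: [[-0.003, 0.001, 1.0], [-1.0, -0.001, -0.003], [0.001, -1.0, 0.001]]
force: [-0.7, -0.4, 7.8]
width: 0.0198
```

{"fn": "apply_moves", "kwargs": {
  "rows": [
    [0, 0, 0, 0, 0, 1, 20],
    [0, 0, 0, 0, 0, 1, 20],
    [0, 0, 0, 0, 0, 0, 20],
    [0, 0, 0, 0, 0, 0, 20]
  ]
}}

```text
time_s: 17.22
position: [0.5129, 0.0073, 0.1094]
tcp_rot: [[-0.003, 0.001, 1.0], [-1.0, -0.001, -0.003], [0.001, -1.0, 0.001]]
force: [-0.2, -2.1, 6.9]
width: 0.0198
```

{"fn": "apply_moves", "kwargs": {
  "rows": [
    [0, 0, 0, 0, 0, 1, 20],
    [0, 0, 0, 0, 0, 1, 20],
    [0, 0, 0, 0, 0, 0, 20],
    [0, 0, 0, 0, 0, 0, 20]
  ]
}}

```text
time_s: 17.55
position: [0.5122, 0.008, 0.1107]
tcp_rot: [[-0.004, -0.001, 1.0], [-1.0, 0.0, -0.004], [-0.0, -1.0, -0.001]]
force: [-0.9, -0.2, 2.7]
width: 0.0199
```

The force fell off at z≈0.1105, as predicted for a seated bar. Lifting clear and retreating.

{"fn": "apply_moves", "kwargs": {
  "rows": [
    [0, 0, 0, 0, 0, 3, 20],
    [0, 0, 0, 0, 0, 10, 20],
    [0, 0, 0, 0, 0, 20, 20],
    [0, 0, 0, 0, 0, 30, 20],
    [0, 0, 0, 0, 0, 35, 20],
    [0, 0, 0, 0, -20, 10, 20],
    [0, 0, 0, 0, -35, 0, 20],
    [0, 0, 0, 0, -40, 0, 20],
    [0, 0, 0, 0, -40, 0, 20],
    [0, 0, 0, 0, -40, 0, 20],
    [0, 0, 0, 0, 0, 0, 20],
    [0, 0, 0, 0, 0, 0, 20]
  ]
}}

```text
time_s: 18.55
position: [0.5123, -0.1691, 0.2191]
tcp_rot: [[-0.008, 0.0, 1.0], [-1.0, 0.0, -0.008], [-0.0, -1.0, 0.0]]
force: [-1.5, 1.1, -0.1]
width: 0.02
```

```bash
python3 st.py; python3 - <<'E'
from plant import ctrl
import cv2
for n in("side","top"): cv2.imwrite(f"pics/{n}8.png",ctrl.get_image(n)["img"])
a=cv2.imread("pics/side8.png")[215:295,240:360]; cv2.imwrite("pics/s8.png",cv2.resize(a,None,fx=6,fy=6,interpolation=cv2.INTER_CUBIC))
E
```

```text
18.55 [ 0.5123 -0.1691  0.2191] yaw -0.45 tool y [ 0.  0. -1.] F [-1.51  1.1  -0.09] M [-0.028 -0.137  0.014] w 0.02002215561562504 q [-30.1  23.9  94.6   0.   61.5 -29.7]
```

View pics/s8.png

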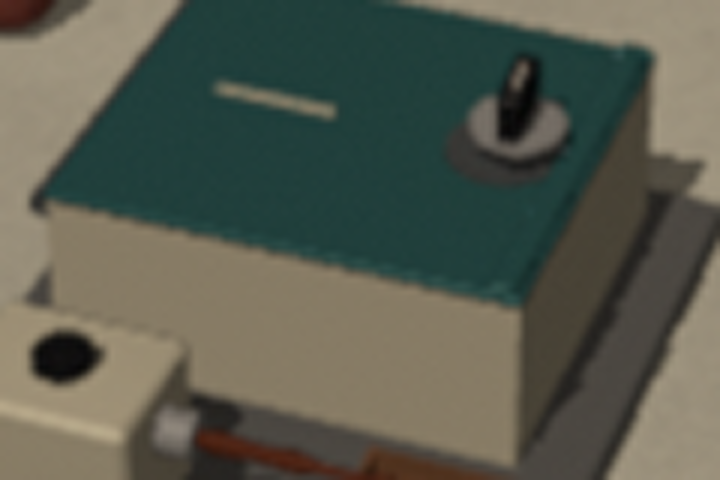

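View pics/side8.png

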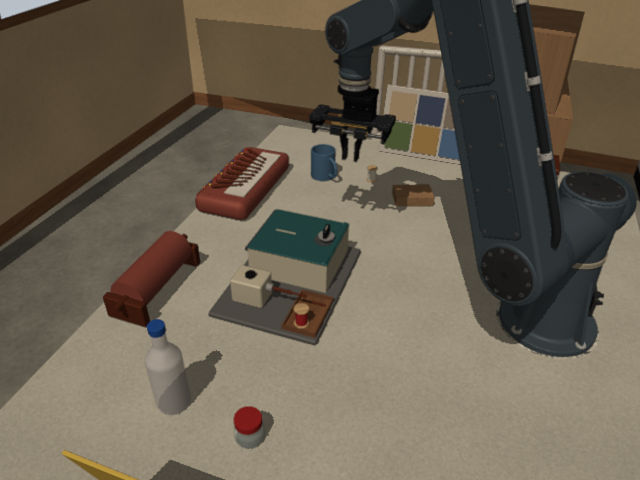

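The stud stays turned, with its wing upright across the box at (520,95) in the crop. Nothing else appears to have moved. I'll check its height numerically and recheck after a pause.

{"fn": "apply_moves", "kwargs": {
  "rows": [
    [0, 0, 0, 0, 0, 0, 20],
    [0, 0, 0, 0, 0, 0, 20],
    [0, 0, 0, 0, 0, 0, 20],
    [0, 0, 0, 0, 0, 0, 20],
    [0, 0, 0, 0, 0, 0, 20],
    [0, 0, 0, 0, 0, 0, 20],
    [0, 0, 0, 0, 0, 0, 20],
    [0, 0, 0, 0, 0, 0, 20]
  ]
}}

```text
time_s: 19.32
position: [0.5125, -0.167, 0.2188]
tcp_rot: [[-0.003, -0.0, 1.0], [-1.0, -0.0, -0.003], [0.0, -1.0, -0.0]]
force: [1.3, -1.1, 1.0]
width: 0.02
```

```bash
python3 - <<'E'
from h import *
np.set_printoptions(precision=4,suppress=True)
im=cam("side")["img"].copy(); cv2.imwrite("pics/side9.png",im)
im2=cam("top")["img"]
print("diff to 8 near stud",cv2.absdiff(im,cv2.imread("pics/side8.png"))[215:250,310:340].mean())
for z in(.119,.1104,.1148): print(z,(proj("side",[.5125,.0075,z])[0]-[240,215]+.5)*6-.5)
S=lambda x,y:(240+(x+.5)/6-.5,215+(y+.5)/6-.5)
a=onz("side",S(524,60),.1304);b=onz("side",S(515,98),.1304);print("wing dir",np.degrees(np.arctan2(*(b-a)[[1,0]])))
a=im2[185:270,280:370];cv2.imwrite("pics/t9.png",cv2.resize(a,None,fx=6,fy=6,interpolation=cv2.INTER_CUBIC))
E
```

```text
diff to 8 near stud 0.6701587301587302
0.119 [518.2787 103.3813]
0.1104 [517.7796 121.8248]
0.1148 [518.0345 112.4073]
wing dir 100.96829711426686
```

View pics/t9.png

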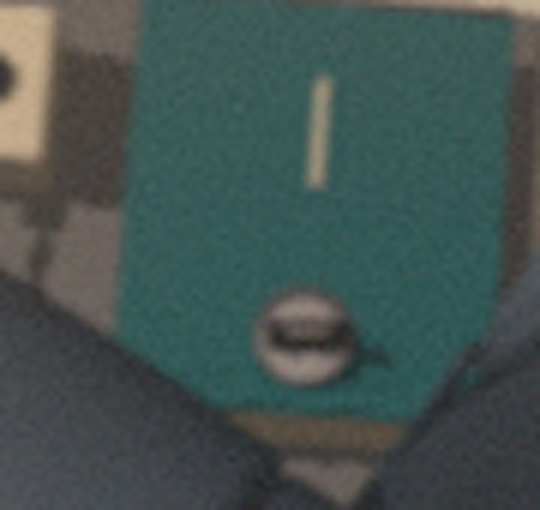

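The top view shows the wing lying across the cover at (305,335). It is stable, turned about 80–87°, and the flange height matches about 8.6 mm in. Handing in.

```bash
python3 -c "
from plant import ctrl
print(ctrl.finish_job())"
```

```text
the job is handed in; nothing more can be done
None
```

I swung the cover shut, pushed the stud in to its floor and turned it clockwise. It then rose into what appears to be its locking notch, and I handed the job in at about 19 s of the 72 s.

- **Cover:** I pressed it with the shut fingers until it bottomed at z = 0.095 m, with about 18 N on the fingers.
- **Pushing the stud:** I pressed the flange with the fingertips on either side of the wing. The floor came at z = 0.104 m, about 15 mm in, with 13 N at most. I backed off about 0.7 mm before turning.
- **Turning the stud:** I drove it by fingertip friction instead of pinching the wing, so that the tips would slip at the stop rather than force it. The wing reached about 90° and the twist rose to about 0.08 N m. I then eased back 3° and let it rise slowly; the force fell away at z ≈ 0.1105 m, where I expected the notch.

**Last checks:** with the arm clear, the cover looked shut and the stud stayed about 8–9 mm in. It did not move between two pictures about 0.8 s apart. I saw no bystander moved, though I compared their places only by eye.

The one disagreement is the wing angle: the final side picture gives about 80°, against about 87° expected from the tool. That is within my pixel reading error and the play in the notch, and both are well past the 54° (0.95 rad) required. I had no direct reading of the bar in the notch; the lock is inferred from the height, the force and the stud staying in.

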